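Stow two levelling wedges head to tail on a rework bench

TASK

Put the two long blue levelling wedges away in the grey tray: side by side and head to tail (the broad end of one beside the thin end of the other, sloping sides facing each other), both flat on the tray's floor and lined up with its long sides. Leave the short orange wedge where it is.

Things in the scene. Friction and masses are not known exactly. Their poses are not given: they have to be found in the camera images.
- wedge_a: Loose blue wedge lying flat, 0.2 kg, 25 mm thick. Plan, mm: straight side y=-25; square ends at x=-65 (thin, 30) and x=+65 (broad, 70); other side slopes from y=+5 (thin end) to +45 (broad end). Origin on the underside, mid-length, mid-width. x to the broad end along the straight side, y to the sloping side, z up. Black grip block on top over the origin: 30 (x) by 16 (y), z=25 to 55.
- wedge_b: The other blue wedge, identical to wedge_a in shape, size, origin and axes.
- tray: Dark grey open tray fixed to the bench, 164 x 132 mm outside, 156 x 124 inside; walls 4 thick, 14 high; inner floor 4 mm above the bench. Origin: centre of the underside, at bench height. x along its long side, y along its short side, z up. The blue wedges fit only head to tail, sloping sides together, with some 8 mm to spare at each long wall and between them.
- wedge_short: A bystander: a shorter orange wedge, 80 mm long, 50 mm at the broad end and 30 mm at the thin end, 25 mm thick, with the same black grip on top. Origin: on the underside below the grip. It lies beyond the tray, and is to be left alone.
Not all that is in view belongs to the job. What is shaped like the wedge_b but green or yellow is not meant.

How it is judged:
By the outcome, as a careful person would: the job done as asked, in the order asked, and still so for the second after the job is handed in, with the robot touching nothing.
It also fails if it takes over 54 s, if anything falls off the work surface, if the arm or the gripper's body presses on something with over 40 N, if the wrist force passes 120 N, or if a joint passes its speed limit or range.

ROBOT

A 6-joint arm with a two-finger parallel gripper is mounted at the origin on the work surface. World frame = base frame: x ahead of the robot, y to its left, z up, the work surface at z = 0. Lengths are in m, angles in rad, forces in N, time in s.
With the tool pointing down it reaches from about 0.375 to 0.9 m from the base axis. Payload 3.1 kg.
Tool frame: the origin (TCP) lies midway between the tips of the shut fingers; the grasp point (between the pads) lies pinch_z behind it (pinch_z is the distance from the TCP to the grasp point, in m); y points along the fingers, z is the direction in which the jaws open and shut, and the axes are right-handed (so a half turn about y gives the same grasp; the last joint's range is limited). The gripper opens to 87 mm and grips with 3 to 60 N. Pads are 19 mm wide; open, the fingers measure 117 mm over their backs; the gripper's body (75 mm by 190 mm) begins 51 mm behind the grasp point.
Start: joints at [-1.504, 0.527, 1.433, -0, 1.181, -0.178], TCP at [0.152, -0.606, 0.223] pointing down, gripper open.
Joint ranges: [-3.08, 3.08], [-0.75, 2.2], [0.22, 2.44], [-1.43, 4.57], [0, 2.65], [-2.85, 2.85]. Speed limits (rad/s): [2.79, 2.79, 3.14, 3.14, 3.14, 3.14].

INTERFACE

Orientations are given as a unit quaternion [x, y, z, w].
In Python, from rig import get_obs, camera, hand_in, pinch_z gives the robot as it stands. The module is installed in compiled form; this text tells all that it offers.
- The arm moves only by the tool arm_command, never from a script. Its argument "plan" is a list of rows, each a list of 2 entries, a list of its own where there are three numbers: the shift along the world's x, y, z in units of 25 mm (1.0 is 25 mm), then the turn about the world's z in units of 5 degrees (1.0 is 5 degrees). A call has 1 to 5 rows; each row is the pose to reach, as a shift and turn from the pose commanded when the call began; what a row does not reach only later rows make up. A row lasts 1/10 s, in which the tool goes at most 50 mm and 8.59 degrees, less where a joint would pass 70% of its speed; a pose out of reach is approached as far as the arm can. A call with a gripper value outside its range is refused whole. "fingers" is the opening, from -1 (shut) to 1 (fully open), set as the call begins (left out, the last holds). The fingers move at their own pace and stop on an object; "force" is the grip in N (left out, the last holds). Time passes only in rows, so rows that repeat a pose let the fingers close. It gives the time, the measured TCP pose, the force and the opening at its end, in the units of the state.
- get_obs(): the state, without advancing time (a new reading comes with each control period).
- camera(name): name is "side" or "top" or "wrist"; returns a dict with "pixels" (480x640x3 uint8, red, green, blue), "camera_matrix" (3x3 intrinsics, pixels), "R" (3x3) and "t" (3): a world point X has camera coordinates R X + t. Camera axes: x right, y down, z forward; pixel columns grow to the right and rows downward; lengths in m; the calibration is good to about 2 mm. The wrist camera is an equidistant fisheye: a pixel r from the principal point sees the ray r / f radians off the axis. A picture is of the moment at which its call begins. There is no depth.
- hand_in(): hands the job in, once; it reports no verdict.
The state is a dict: "time": time; "q": joint angles; "joint_velocities": joint speeds; "joint_torque": joint torques, N m; "position": TCP position; "tool_rot": TCP orientation; "ft_force": force on the tool from outside, world axes, zero at the start; "moment": the same for the moment, N m; "grip_width": finger opening in m.
Only numpy, scipy, OpenCV 4.12 (cv2) and the standard library are available. Lean on these libraries where they do the work, as an engineer would, in place of code of your own. Each camera call takes 0.05 s, during which the arm holds its last target.

## Working session

There is one attempt and no reset: what is moved stays moved. The work goes in short steps, Python scripts to look and compute and a tool call to move; the robot and the scene stay as the last step left them, time stands still between calls to the robot, and variables do not carry over. Pictures are saved under pics/ and viewed, and the job is handed in when it is done.

Besides the shell and the picture viewer there is one more tool, called after "Request:" as name(argument=value, ...) on one line, values as JSON. arm_command: Moves the arm, as the interface text tells. Its arguments: {"type":"object","properties":{"plan":{"type":"array"},"fingers":{"type":"number"},"force":{"type":"number"}},"required":["plan"]}

```bash
mkdir -p pics; cat > h.py <<'E'
import numpy as np,cv2,pickle
from rig import get_obs,camera,pinch_z
def snap(n,tag):
    c=camera(n); pickle.dump(c,open(f'pics/{n}_{tag}.pkl','wb')); cv2.imwrite(f'pics/{n}_{tag}.png',c['pixels'][:,:,::-1]); return c
def load(n,tag): return pickle.load(open(f'pics/{n}_{tag}.pkl','rb'))
E
python3 - <<'E'
from h import *
for n in('side','top','wrist'):
    c=snap(n,'0'); print(n,c['camera_matrix'].tolist(),np.round(c['R'],4).tolist(),c['t'])
print(get_obs(),pinch_z() if callable(pinch_z) else pinch_z)
E
```

```text
side [[516.1456632011766, 0.0, 315.2662713838581], [0.0, 516.1456632011766, 240.3994390646061], [0.0, 0.0, 1.0]] [[-0.8596, -0.5104, 0.0233], [-0.279, 0.4306, -0.8583], [0.4281, -0.7443, -0.5126]] [0.42693925 0.20419863 0.99375106]
top [[470.0799054672752, 0.0, 317.84912060927047], [0.0, 470.0799054672752, 242.1830290823462], [0.0, 0.0, 1.0]] [[-0.0155, -0.9995, 0.0261], [-0.9953, 0.0129, -0.0957], [0.0954, -0.0274, -0.9951]] [-0.06206018  0.52947244  1.08810149]
wrist [[371.64829954431775, 0.0, 315.9025954527196], [0.0, 371.64829954431775, 236.72274053442575], [0.0, 0.0, 1.0]] [[0.2417, -0.9704, -0.0019], [-0.9313, -0.2325, 0.2802], [-0.2724, -0.066, -0.9599]] [-0.62320905 -0.03591375  0.39059964]
{'time': 0.15, 'q': array([-1.50450516e+00,  5.28283188e-01,  1.43362648e+00, -1.62748800e-05,
        1.18140040e+00, -1.78548323e-01]), 'joint_velocities': array([-0.00029692, -0.0025411 , -0.00418105, -0.00015769,  0.00159678,
       -0.00140062]), 'joint_torque': array([ 5.17417338e-04, -4.40429628e+01, -1.76843011e+01,  6.32848777e-02,
        5.52776526e-02, -1.00991729e-04]), 'position': array([ 0.15145647, -0.60577916,  0.22177177]), 'tool_rot': array([-0.08632117,  0.70242085, -0.70120777,  0.08637867]), 'ft_force': array([0.28230531, 0.16339027, 0.17690086]), 'moment': array([-0.01457996,  0.02854179, -0.02205381]), 'grip_width': 0.08695457642089836} 0.0187
```

View pics/top_0.png

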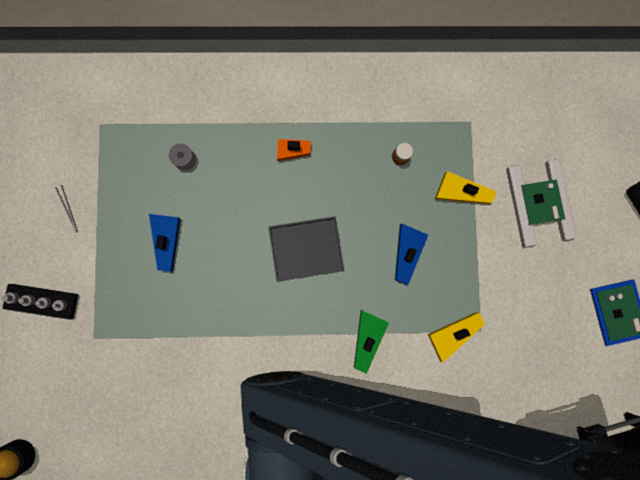

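View pics/side_0.png

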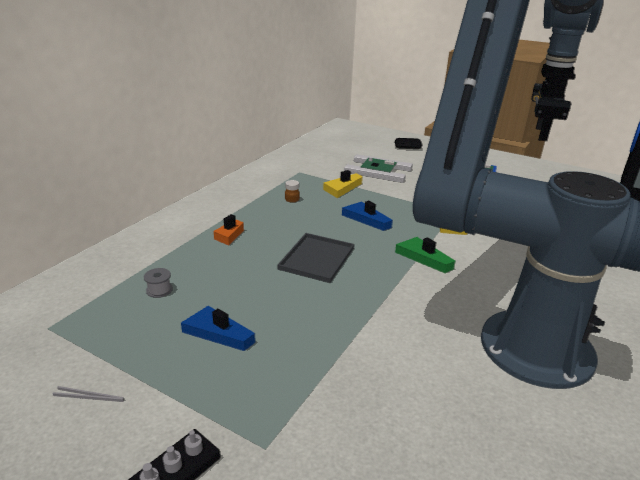

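View pics/wrist_0.png

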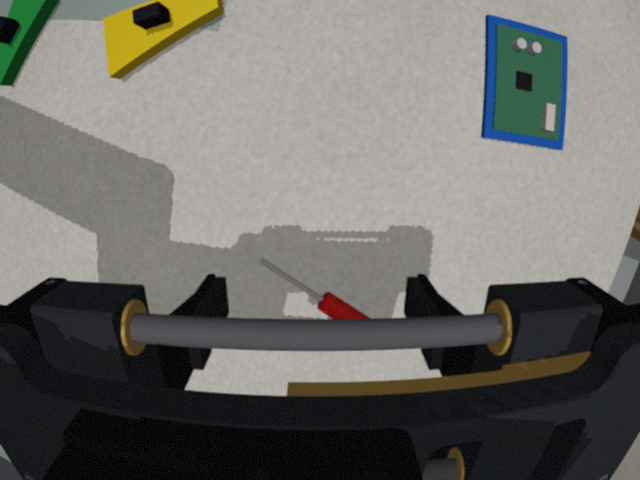

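The top view shows blue wedges at about (165,243) and (410,254), the tray at (307,249) and the orange wedge at (294,149). The green and yellow ones are decoys. The wrist view has none of the job's items in it yet. I'll zoom in to pick features.

```bash
python3 - <<'E'
from h import *
t=load('top','0')['pixels'][:,:,::-1]; s=load('side','0')['pixels'][:,:,::-1]
def crop(im,x,y,w,h,k): return cv2.resize(im[y:y+h,x:x+w],None,fx=k,fy=k,interpolation=cv2.INTER_CUBIC)
def row(l): return np.hstack(l)
a=row([crop(t,135,205,60,75,4),crop(t,380,215,60,75,4),crop(t,262,210,90,75,3)[:225]] if 0 else [crop(t,135,205,60,75,4),crop(t,380,215,60,75,4)])
b=row([crop(s,170,295,100,60,4),crop(s,330,190,100,60,4)])
c=np.zeros((300+240,800,3),np.uint8); c[:300,:480]=a; c[300:,:]=b; c[:,:][0:300,480:800]=cv2.resize(t[210:285,265:345],(320,300),interpolation=cv2.INTER_CUBIC)
cv2.imwrite('pics/zoom.png',c)
E
```

```text
(no output)
```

View pics/zoom.png

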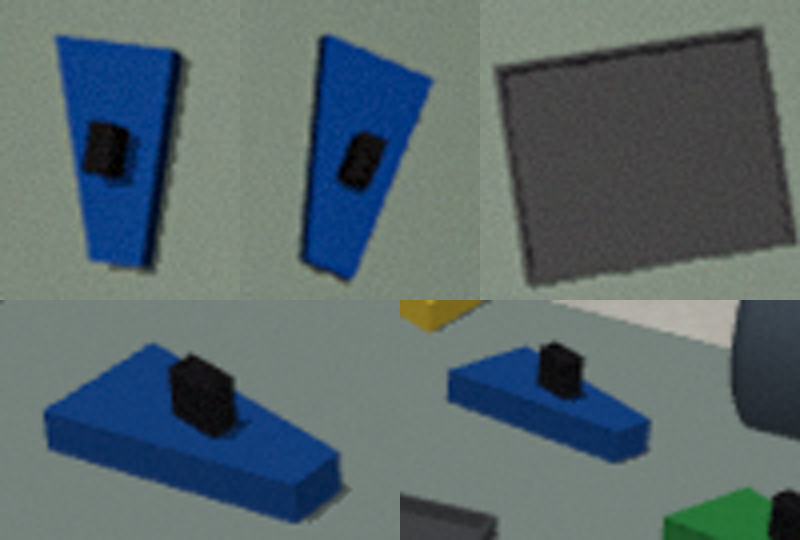

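```bash
cat >> h.py <<'E'
def ray(c,uv):
    K=c['camera_matrix'];R=c['R'];t=c['t']
    d=R.T@np.linalg.solve(K,np.array([uv[0],uv[1],1.])); return -R.T@t,d/np.linalg.norm(d)
def plane(c,uv,z):
    o,d=ray(c,uv); return o+d*(z-o[2])/d[2]
def tri(c1,u1,c2,u2):
    o1,d1=ray(c1,u1);o2,d2=ray(c2,u2)
    s=np.linalg.lstsq(np.c_[d1,-d2],o2-o1,rcond=None)[0]
    p,q=o1+s[0]*d1,o2+s[1]*d2; return (p+q)/2,np.linalg.norm(p-q)
def quad(m,n=4):
    m=m.astype(np.uint8)*255
    cs=cv2.findContours(m,cv2.RETR_EXTERNAL,cv2.CHAIN_APPROX_NONE)[0]
    c=max(cs,key=cv2.contourArea); h=cv2.convexHull(c)
    p=cv2.approxPolyN(h,n,ensure_convex=True) if n else h
    return p.reshape(-1,2).astype(float),cv2.contourArea(c)
def win(m,x,y,w,h):
    o=np.zeros_like(m);o[y:y+h,x:x+w]=m[y:y+h,x:x+w];return o
E
python3 - <<'E'
from h import *
T=load('top','0');S=load('side','0')
W={'L':((135,205,60,75),(170,295,100,60)),'R':((380,215,60,75),(330,190,70,60))}
for k,(a,b) in W.items():
    for nm,c,w in(('top',T,a),('side',S,b)):
        im=c['pixels'].astype(int); hs=cv2.cvtColor(c['pixels'],cv2.COLOR_RGB2HSV)
        m=(hs[...,0]>100)&(hs[...,0]<125)&(hs[...,1]>170)
        m=win(m,*w); v=hs[...,2][m]; print(k,nm,m.sum(),np.histogram(v,bins=10))
        u=m&(hs[...,2]>(100 if nm=='top' else 112))
        print(quad(u)[0].round(1).tolist(),quad(m,6)[0].round(1).tolist())
        bl=win((im.max(2)<45),*w); 
        print('grip',quad(bl,6)[0].tolist(),quad(bl)[1])
E
```

```text
L top 1150 (array([  9,   4,  70,  32,  25,  42,  36,  24,  66, 842]), array([  1. ,  15.2,  29.4,  43.6,  57.8,  72. ,  86.2, 100.4, 114.6,
       128.8, 143. ]))
[[178.0, 217.0], [170.0, 270.0], [157.0, 270.0], [149.0, 214.0]] [[179.0, 217.0], [179.0, 224.0], [172.0, 270.0], [163.0, 270.0], [157.0, 269.0], [149.0, 214.0]]
grip [[163.0, 236.0], [166.0, 237.0], [166.0, 242.0], [165.0, 250.0], [156.0, 247.0], [158.0, 236.0]] 99.5
L side 1563 (array([  2,   2,   6,   9,  21,  92, 537,  32,  52, 810]), array([ 28. ,  37.9,  47.8,  57.7,  67.6,  77.5,  87.4,  97.3, 107.2,
       117.1, 127. ]))
[[254.0, 333.0], [243.0, 341.0], [181.0, 322.0], [208.0, 306.0]] [[253.0, 332.0], [255.0, 341.0], [243.0, 350.0], [182.0, 331.0], [181.0, 322.0], [208.0, 306.0]]
grip [[227.0, 313.0], [228.0, 326.0], [223.0, 329.0], [213.0, 323.0], [212.0, 312.0], [218.0, 309.0]] 215.0
R top 1074 (array([  3,   3,   5,  32,  21,  22,  22,  40, 157, 769]), array([  1. ,  14.8,  28.6,  42.4,  56.2,  70. ,  83.8,  97.6, 111.4,
       125.2, 139. ]))
[[428.0, 235.0], [408.0, 284.0], [396.0, 280.0], [401.0, 223.0]] [[427.0, 234.0], [421.0, 251.0], [407.0, 285.0], [396.0, 280.0], [396.0, 267.0], [400.0, 223.0]]
grip [[416.0, 251.0], [411.0, 261.0], [407.0, 261.0], [404.0, 258.0], [408.0, 250.0], [410.0, 248.0]] 83.5
R side 685 (array([  4,   2,   3,   2,  33, 279,  58,  14,  29, 261]), array([ 44. ,  52.3,  60.6,  68.9,  77.2,  85.5,  93.8, 102.1, 110.4,
       118.7, 127. ]))
[[392.0, 219.0], [383.0, 222.0], [342.0, 207.0], [361.0, 201.0]] [[392.0, 220.0], [390.0, 227.0], [383.0, 230.0], [342.0, 215.0], [342.0, 207.0], [361.0, 201.0]]
grip [[374.0, 204.0], [374.0, 213.0], [372.0, 214.0], [365.0, 211.0], [365.0, 202.0], [368.0, 201.0]] 95.5
```

```bash
cat > m.py <<'E'
from h import *
P=dict(BSt=(65,-25),TSt=(-65,-25),TSl=(-65,5),BSl=(65,45))
def fit2(pts,names):
    A=np.array([P[n] for n in names])/1e3;B=np.array(pts)[:,:2]
    a0,b0=A.mean(0),B.mean(0);H=(A-a0).T@(B-b0);th=np.arctan2(H[0,1]-H[1,0],H[0,0]+H[1,1])
    R=np.array([[np.cos(th),-np.sin(th)],[np.sin(th),np.cos(th)]]);o=b0-R@a0
    return o,np.degrees(th),((A@R.T+o)-B)*1e3
E
python3 - <<'E'
from m import *
T=load('top','0');S=load('side','0')
N=['BSt','TSt','TSl','BSl']
D={'L':([(178.5,217),(171,270.5),(157,270),(149,214)],[(208,306),(254,333),(243,341),(181,322)]),
'R':([(428,235),(408,284.5),(396,280),(400.5,223)],[(361,201),(392,219),(383,222),(342,207)])}
for k,(a,b) in D.items():
    q=[tri(T,u,S,v) for u,v in zip(a,b)]
    for n,(p,g) in zip(N,q): print(k,n,p.round(4),'gap',round(g*1e3,1))
    print('tri',*fit2([p for p,g in q],N))
    o,th,r=fit2([plane(T,u,.025) for u in a],N);print('top',o,th,r.round(1).tolist())
    o,th,r=fit2([plane(S,u,.025) for u in b],N);print('side',o,th,r.round(1).tolist())
for c,w,nm in((T,(262,210,90,75),'top'),(S,(270,228,95,60),'side')):
    hs=cv2.cvtColor(c['pixels'],cv2.COLOR_RGB2HSV)
    m=win((hs[...,2]<90),*w);q,ar=quad(m);print(nm,ar,q.tolist())
    m2=win((hs[...,2]<90),*w);p6=quad(m2,6)[0]; print(p6.tolist())
    X=np.array([plane(c,u,.014) for u in q]);print(X.round(4).tolist(),X.mean(0),np.linalg.norm(X-np.roll(X,-1,0),axis=1))
ims=[cv2.resize(S['pixels'][228:288,270:365,::-1],None,fx=8,fy=8,interpolation=cv2.INTER_CUBIC)]
cv2.imwrite('pics/tray.png',ims[0])
o=get_obs();from scipy.spatial.transform import Rotation as R
print(R.from_quat(o['tool_rot']).as_matrix().round(3))
E
```

```text
L BSt [0.5939 0.2607 0.0211] gap 1.2
L TSt [0.4672 0.2767 0.0205] gap 1.1
L TSl [0.4687 0.3084 0.0238] gap 1.1
L BSl [0.6015 0.3294 0.0244] gap 1.6
tri [0.5328471  0.29379934] -7.3661693452038834 [[ 0.18664882 -0.07578979]
 [-2.0287232   0.60304294]
 [ 0.29614553 -1.2661627 ]
 [ 1.54592885  0.73890955]]
top [0.53208493 0.29271693] -7.3569361351452685 [[0.5, 0.2], [-2.1, 1.1], [0.1, -1.7], [1.5, 0.3]]
side [0.53143795 0.29629158] -8.031383401803698 [[1.3, -2.1], [-1.0, -0.4], [-0.7, 0.8], [0.3, 1.7]]
R BSt [ 0.5434 -0.3332  0.024 ] gap 1.8
R TSt [ 0.426  -0.2811  0.0247] gap 1.4
R TSl [ 0.438  -0.2524  0.0252] gap 3.6
R BSl [ 0.5716 -0.2685  0.0249] gap 1.3
tri [ 0.49477669 -0.28379894] -23.896184519696707 [[ 0.66307496  0.25714961]
 [-0.79189861  0.75047429]
 [-0.67145328 -0.54427993]
 [ 0.80027693 -0.46334397]]
top [ 0.49411296 -0.28400649] -23.685167844725243 [[1.1, 0.4], [-0.8, 0.5], [0.2, -0.2], [-0.5, -0.7]]
side [ 0.4951356  -0.28289469] -24.00954820816337 [[0.9, -1.1], [-0.8, 0.9], [-1.9, -0.1], [1.9, 0.4]]
top 3622.0 [[344.0, 270.0], [276.0, 281.0], [268.0, 226.0], [335.0, 216.0]]
[[335.0, 217.0], [339.0, 236.0], [344.0, 270.0], [276.0, 281.0], [268.0, 226.0], [329.0, 217.0]]
[[0.4622, -0.1313, 0.014], [0.4385, 0.0308, 0.014], [0.5702, 0.049, 0.014], [0.5926, -0.1123, 0.014]] [ 0.51588713 -0.04095352  0.014     ] [0.16385251 0.13299546 0.16286236 0.13177309]
side 2310.0 [[357.0, 244.0], [330.0, 283.0], [273.0, 268.0], [305.0, 232.0]]
[[353.0, 243.0], [353.0, 250.0], [330.0, 283.0], [277.0, 269.0], [277.0, 264.0], [305.0, 232.0]]
[[0.4546, -0.131, 0.014], [0.43, 0.0496, 0.014], [0.5687, 0.0685, 0.014], [0.5939, -0.1115, 0.014]] [ 0.51177571 -0.03111434  0.014     ] [0.18229112 0.13998849 0.18182852 0.14067847]
[[-0.97  -0.     0.242]
 [-0.242  0.002 -0.97 ]
 [-0.    -1.    -0.002]]
```

View pics/tray.png

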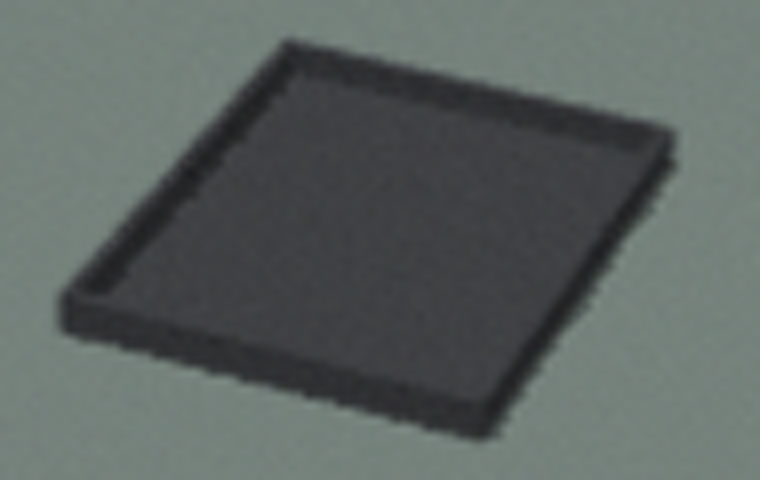

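Triangulated wedge tops come out at 21–25 mm, near the expected 25. The tray is about 163×132, also as expected. Next I move over the right-hand blue wedge, at about (0.494,-0.284) with a heading of -23.8°.

Request:
arm_command(plan=[[[1.4,1.3,0],-0.8],[[2.8,2.6,0],-1.6],[[4.2,3.9,0],-2.4],[[5.6,5.2,0],-3.2],[[7.0,6.5,0],-4.0]], fingers=1, force=25)

```text
time: 0.65
position: [0.3275, -0.4423, 0.2224]
tool_rot: [0.038, 0.706, -0.706, -0.038]
ft_force: [1.3, -0.4, -0.0]
grip_width: 0.0871
```

Request:
arm_command(plan=[[[1.4,1.3,0],-0.8],[[2.8,2.6,0],-1.6],[[4.2,3.9,0],-2.4],[[5.6,5.2,0],-3.0],[[6.7,6.35,0],-3.55]])

```text
time: 1.15
position: [0.4956, -0.2831, 0.2224]
tool_rot: [0.146, 0.692, -0.692, -0.146]
ft_force: [0.7, -0.3, -0.1]
grip_width: 0.0868
```

```bash
python3 - <<'E'
from m import *
T=load('top','0');S=load('side','0')
for a,b in(((335,216),(305.6,233)),((344,270),(354.4,244.5)),((268,226),(277.8,265.1)),((276,281),(331,278))): print(tri(T,a,S,b))
c=snap('wrist','1'); o=get_obs(); print(o['time'],o['position'],o['ft_force'])
from scipy.spatial.transform import Rotation as R
z=R.from_quat(o['tool_rot']).as_matrix()[:,2]; print(np.degrees(np.arctan2(z[1],z[0])),z)
E
```

```text
(array([ 0.59291177, -0.11258929,  0.01086192]), np.float64(0.0003700772243148377))
(array([ 0.46214632, -0.13178632,  0.00969099]), np.float64(0.00047732607736456487))
(array([0.56991873, 0.04886048, 0.01065427]), np.float64(0.0017235434705707142))
(array([0.43825972, 0.03072674, 0.01314482]), np.float64(0.0005596365736150538))
1.2 [ 0.49895111 -0.27858584  0.22244441] [1.97085645 1.83277825 0.86216405]
-113.67303567707803 [-0.40151202 -0.91584074 -0.00488199]
```

View pics/wrist_1.png

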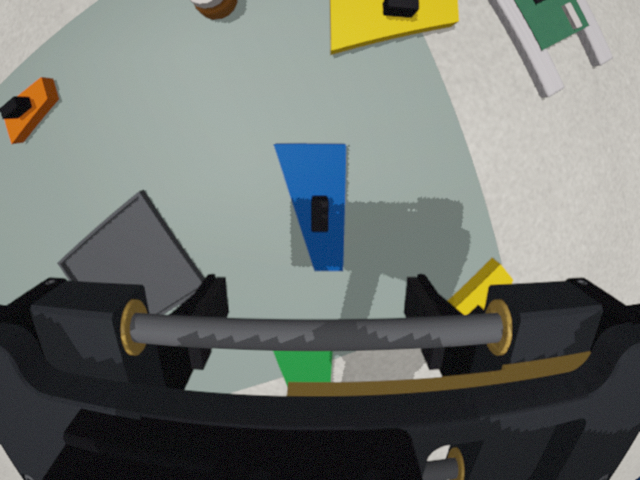

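The wrist view shows the blue wedge with corners at about (275,144), (345,145), (343,270) and (314,270), and its grip at (319,213). Next I'll measure these with the equidistant model.

```bash
cat >> m.py <<'E'
def rayw(c,uv):
    p=cv2.fisheye.undistortPoints(np.array([[uv]],float),c['camera_matrix'],np.zeros(4))[0,0]
    d=c['R'].T@np.r_[p,1]; return -c['R'].T@c['t'],d/np.linalg.norm(d)
def planew(c,uv,z):
    o,d=rayw(c,uv); return o+d*(z-o[2])/d[2]
def tri2(r1,r2):
    (o1,d1),(o2,d2)=r1,r2
    s=np.linalg.lstsq(np.c_[d1,-d2],o2-o1,rcond=None)[0]
    p,q=o1+s[0]*d1,o2+s[1]*d2; return (p+q)/2,np.linalg.norm(p-q)
E
python3 - <<'E'
from m import *
c=snap('wrist','2');o=get_obs();print(o['position'],o['joint_velocities'].round(3))
hs=cv2.cvtColor(c['pixels'],cv2.COLOR_RGB2HSV)
m=win((hs[...,0]>98)&(hs[...,0]<125)&(hs[...,1]>150)&(hs[...,2]>60),260,130,100,150)
q,a=quad(m);print(q.tolist(),a)
# order: by names
key={'BSl':(275,144),'BSt':(345,145),'TSt':(343,270),'TSl':(314,270)}
N=['BSt','TSt','TSl','BSl'];u=[min(q,key=lambda p:np.hypot(*(p-key[n]))) for n in N]
oo,th,r=fit2([planew(c,x,.025) for x in u],N);print(oo,th,r.round(1).tolist())
T=load('top','0');tu=[(428,235),(408,284.5),(396,280),(400.5,223)]
for x,y in zip(u,tu): print(tri2(rayw(c,x),ray(T,y)))
bl=win(c['pixels'].max(2)<50,300,185,40,55);g,_=quad(bl);print('grip',g.tolist(),[planew(c,x,.055).round(4).tolist() for x in g])
E
```

```text
[ 0.49668919 -0.28098646  0.22230634] [-0.075 -0.004  0.016 -0.064 -0.004 -0.074]
[[352.0, 146.0], [348.0, 271.0], [320.0, 271.0], [280.0, 146.0]] 6070.0
[ 0.49214935 -0.28598455] -24.065298645573275 [[0.7, -0.5], [-1.3, -0.1], [-0.8, 0.6], [1.4, 0.0]]
(array([ 0.54152116, -0.33396973,  0.02589597]), np.float64(0.002380956975703261))
(array([ 0.4249126 , -0.28166801,  0.02622657]), np.float64(0.0015473202874719313))
(array([ 0.43569077, -0.25438272,  0.02282709]), np.float64(0.0022173078863374314))
(array([ 0.57061933, -0.27003317,  0.02049213]), np.float64(0.0047073112637633216))
grip [[334.0, 198.0], [334.0, 232.0], [319.0, 232.0], [319.0, 198.0]] [[0.506, -0.2997, 0.055], [0.4767, -0.2872, 0.055], [0.4822, -0.2746, 0.055], [0.5114, -0.2873, 0.055]]
```

Grip centre by wrist is (0.494,-0.287) and by top view (0.494,-0.284), so the tool is above it. Descending.

Request:
arm_command(plan=[[[0,0,-1.2],0],[[0,0,-2.6],0],[[0,0,-4.0],0],[[0,0,-5.2],0],[[0,0,-5.8],0]])

```text
time: 1.75
position: [0.4918, -0.2846, 0.0746]
tool_rot: [0.144, 0.693, -0.691, -0.147]
ft_force: [0.5, 0.4, 0.4]
grip_width: 0.087
```

Request:
arm_command(plan=[[[0,0,-0.7],0],[[0,0,-1.3],0],[[0,0,-1.8],0],[[0,0,-1.8],0],[[0,0,-1.8],0]])

```text
time: 2.25
position: [0.4938, -0.2854, 0.0325]
tool_rot: [0.145, 0.692, -0.692, -0.145]
ft_force: [0.0, -0.3, -0.3]
grip_width: 0.0865
```

```bash
python3 - <<'E'
from m import *
c=snap('wrist','3');snap('side','3');o=get_obs();print(o['time'],o['position'],o['ft_force'])
E
```

```text
2.35 [ 0.49438753 -0.28567439  0.03329856] [-0.47529268  0.33173657 -0.20354164]
```

View pics/wrist_3.png

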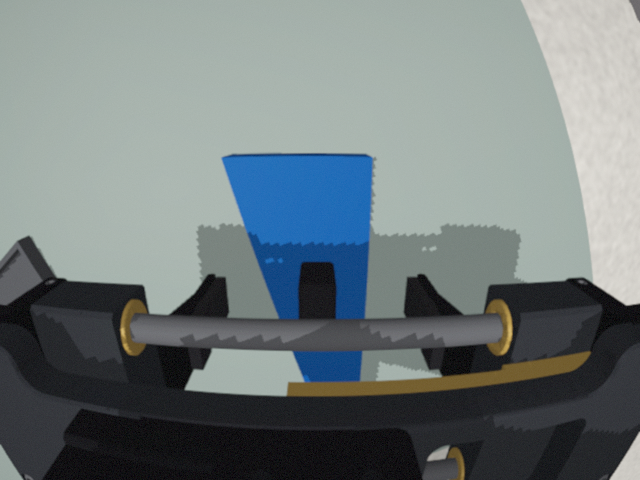

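The grip at (318,290) is centred between the fingers, so I close on it.

Request:
arm_command(plan=[[[0,0,0],0],[[0,0,0],0],[[0,0,0],0],[[0,0,0],0],[[0,0,0],0]], fingers=-1, force=30)

```text
time: 2.85
position: [0.4941, -0.2851, 0.0327]
tool_rot: [-0.145, -0.692, 0.692, 0.145]
ft_force: [0.6, 0.8, 0.1]
grip_width: 0.0551
```

Request:
arm_command(plan=[[[0,0,0],0],[[0,0,0],0],[[0,0,0.5],0],[[0,0,1.2],0],[[0,0,2.0],0]])

```text
time: 3.35
position: [0.4938, -0.2849, 0.0834]
tool_rot: [0.145, 0.692, -0.692, -0.146]
ft_force: [1.4, -0.2, -0.1]
grip_width: 0.0149
```

Request:
arm_command(plan=[[[0,0,0.8],0],[[0,0,1.6],0],[[0,0,2.0],0.3],[[0,0,2.0],1.2],[[0,0,2.0],2.2]])

```text
time: 3.85
position: [0.4941, -0.2852, 0.1335]
tool_rot: [-0.077, -0.703, 0.703, 0.076]
ft_force: [-0.8, -0.0, 0.3]
grip_width: 0.0007
```

```bash
python3 - <<'E'
from m import *
c=snap('wrist','4');o=get_obs();print(o['time'],o['position'],o['ft_force'],o['grip_width'])
E
```

```text
3.9 [ 0.4939171  -0.28499669  0.13310524] [-0.24313077 -0.38194276  0.12797791] 0.0004462198215316046
```

View pics/wrist_4.png

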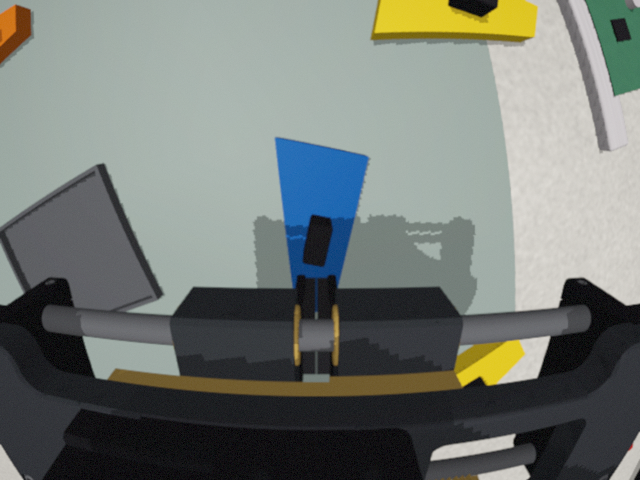

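I lifted too early: the fingers are slow and had not reached the grip (310,240), so the wedge was left lying. I'll remeasure it and go back.

```bash
cat > meas.py <<'E'
from m import *
import sys
def blue(c,w,z=.025):
    hs=cv2.cvtColor(c['pixels'],cv2.COLOR_RGB2HSV)
    m=win((hs[...,0]>98)&(hs[...,0]<125)&(hs[...,1]>150)&(hs[...,2]>60),*w)
    return quad(m)
E
python3 - <<'E'
from meas import *
c=load('wrist','4');T=snap('top','4')
bl=win(c['pixels'].max(2)<50,295,205,45,62);g,_=quad(bl)
X=np.array([planew(c,x,.055) for x in g]);print('grip',g.tolist(),X.round(4).tolist(),X.mean(0))
o=get_obs();print(o['position'],o['grip_width'])
from scipy.spatial.transform import Rotation as R
z=R.from_quat(o['tool_rot']).as_matrix()[:,2]; print(np.degrees(np.arctan2(z[1],z[0])))
E
```

```text
grip [[334.0, 220.0], [323.0, 266.0], [301.0, 262.0], [311.0, 214.0]] [[0.5068, -0.3009, 0.055], [0.4764, -0.2868, 0.055], [0.4826, -0.2726, 0.055], [0.5141, -0.2868, 0.055]] [ 0.49498409 -0.28679313  0.055     ]
[ 0.49385897 -0.28494075  0.13285284] 0.00029445360325798075
-102.68349314237123
```

Request:
arm_command(plan=[[[0,0,0],-1.2],[[0,0,0],-2.2],[[0,0,0],-2.2],[[0,0,0],-2.2],[[0,0,0],-2.2]], fingers=0.2)

```text
time: 4.45
position: [0.4939, -0.285, 0.1325]
tool_rot: [0.145, 0.692, -0.692, -0.145]
ft_force: [0.5, 0.0, -0.2]
grip_width: 0.0322
```

Request:
arm_command(plan=[[[0,0,0],0],[[0,0,0],0],[[0,0,0],0],[[0,0,0],0],[[0,0,0],0]])

```text
time: 4.95
position: [0.494, -0.2851, 0.1326]
tool_rot: [-0.145, -0.692, 0.692, 0.145]
ft_force: [0.8, 0.2, 0.3]
grip_width: 0.0517
```

```bash
python3 - <<'E'
from m import *
c=snap('wrist','5');o=get_obs();print(o['time'],o['position'],o['grip_width'])
E
```

```text
5.0 [ 0.49401623 -0.28506104  0.1325303 ] 0.05178613278738481
```

View pics/wrist_5.png

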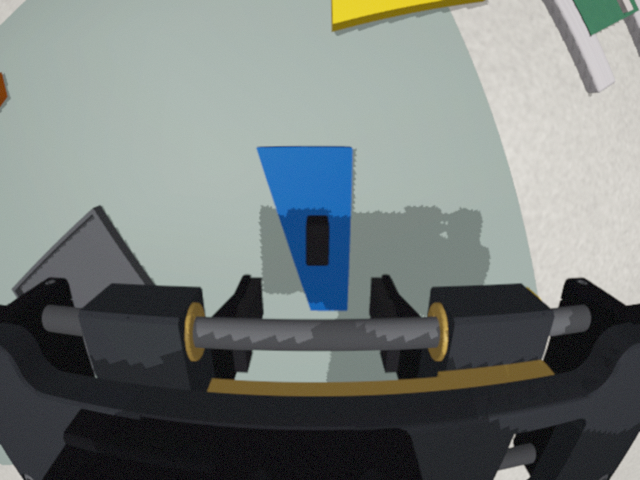

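The wedge has not moved. The grip at (317,240) is centred between the fingers (250 to 382). Descending, then closing.

Request:
arm_command(plan=[[[0,0,-1.2],0],[[0,0,-2.4],0],[[0,0,-3.4],0],[[0,0,-4.0],0],[[0,0,-4.0],0]])

```text
time: 5.5
position: [0.4926, -0.2839, 0.0304]
tool_rot: [0.144, 0.693, -0.691, -0.147]
ft_force: [-0.3, -0.8, 0.9]
grip_width: 0.0523
```

Request:
arm_command(plan=[[[0,0,0],0],[[0,0,0],0],[[0,0,0],0],[[0,0,0],0],[[0,0,0],0]], fingers=-1)

```text
time: 6.0
position: [0.4943, -0.2853, 0.0332]
tool_rot: [-0.146, -0.692, 0.692, 0.145]
ft_force: [0.0, 0.1, -0.0]
grip_width: 0.0205
```

Request:
arm_command(plan=[[[0,0,0],0],[[0,0,0],0],[[0,0,0],0],[[0,0,0],0]])

```text
time: 6.4
position: [0.4942, -0.2853, 0.033]
tool_rot: [-0.146, -0.692, 0.692, 0.145]
ft_force: [-0.3, -0.3, 5.7]
grip_width: 0.0162
```

Held: the opening is 16.2 mm, which matches the grip. Lift and carry to the far half of the tray with a turn of about +122°.

Request:
arm_command(plan=[[[0,0,0.3],0],[[0,0,1.0],0],[[0,0,1.8],0],[[0,0,2.6],0],[[0,0.0,3.2],0.8]])

```text
time: 6.9
position: [0.4939, -0.2849, 0.1134]
tool_rot: [0.12, 0.697, -0.697, -0.12]
ft_force: [0.3, -0.4, -2.0]
grip_width: 0.0158
```

Request:
arm_command(plan=[[[0.1,0.4,0],1.3],[[0.2,1.0,0],2.8],[[0.3,1.7,0],4.3],[[0.5,2.4,0],5.8],[[0.6,3.1,0],7.3]])

```text
time: 7.4
position: [0.5089, -0.2067, 0.1123]
tool_rot: [-0.105, 0.699, -0.699, 0.105]
ft_force: [0.5, -0.5, -1.9]
grip_width: 0.0156
```

Request:
arm_command(plan=[[[0.1,0.7,0],1.5],[[0.3,1.4,0],3.0],[[0.4,2.1,0],4.5],[[0.6,2.8,0],6.0],[[0.7,3.5,0],7.5]])

```text
time: 7.9
position: [0.5264, -0.1192, 0.1123]
tool_rot: [-0.324, 0.629, -0.628, 0.324]
ft_force: [-0.5, -0.6, -1.3]
grip_width: 0.0159
```

Request:
arm_command(plan=[[[0.15,0.7,0],1.5],[[0.3,1.4,0],3.0],[[0.45,2.1,0],4.5],[[0.6,2.8,0],6.0],[[0.7,3.3,0],7.3]])

```text
time: 8.4
position: [0.5436, -0.0363, 0.1123]
tool_rot: [0.505, -0.496, 0.495, -0.505]
ft_force: [-0.3, -0.9, -2.3]
grip_width: 0.0157
```

Request:
arm_command(plan=[[[0,0,0],0.8],[[0,0,0],1.5],[[0,0,0],1.5],[[0,0,0],1.5],[[0,0,0],1.5]])

```text
time: 8.9
position: [0.5438, -0.0376, 0.1124]
tool_rot: [0.535, -0.463, 0.463, -0.534]
ft_force: [0.2, 0.2, -1.7]
grip_width: 0.0158
```

```bash
python3 - <<'E'
from m import *
c=snap('wrist','6');snap('top','6');snap('side','6');o=get_obs();print(o['time'],o['position'],o['grip_width'],o['ft_force'],o['q'].round(2))
from scipy.spatial.transform import Rotation as R
z=R.from_quat(o['tool_rot']).as_matrix()[:,2]; print(np.degrees(np.arctan2(z[1],z[0])))
E
```

```text
9.05 [ 0.54394243 -0.03769772  0.11251827] 0.01568725887852291 [ 0.93424906 -0.46852691 -0.69339868] [-0.27  0.58  1.73  0.    0.83 -0.42]
8.24134444115881
```

View pics/wrist_6.png

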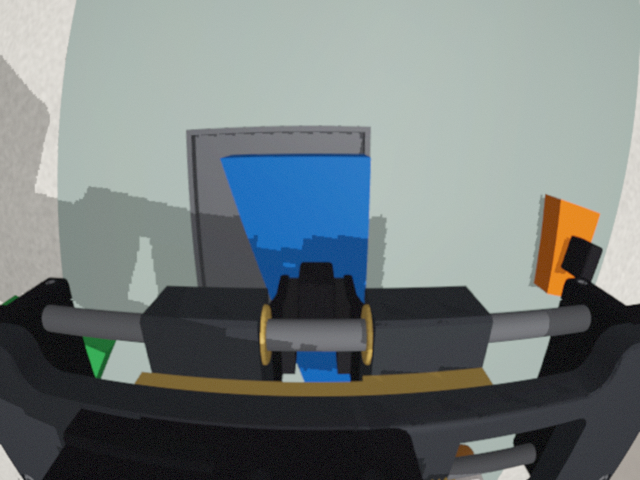

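View pics/side_6.png

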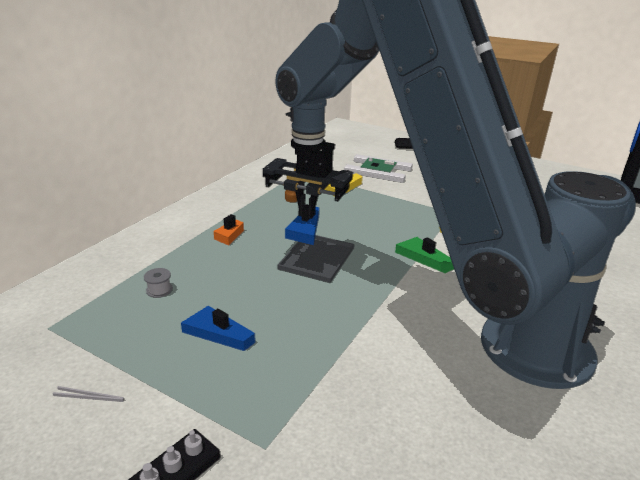

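The wrist view shows the tray's +Y end, with corners at about (188,130) and (370,128), and the held wedge's broad end, with corners at (222,156) and (370,155). Checking positions.

```bash
python3 - <<'E'
from m import *
c=load('wrist','6')
a=planew(c,(188,130),.014);b=planew(c,(370.5,128),.014);print('tray',a,b,np.linalg.norm(a-b))
ra=(np.array([.4385,.0308]),np.array([.5702,.049]));print('top said',ra)
z=.1045
p=planew(c,(222,156.5),z);q=planew(c,(370,155.5),z);print(p,q,np.linalg.norm(p-q))
d=(q-p)[:2];th=np.degrees(np.arctan2(d[1],d[0]))+90;print('heading',th)
h=np.radians(th);x=np.array([np.cos(h),np.sin(h)]);y=np.array([-x[1],x[0]])
print('origin',q[:2]-x*.065+y*.025, p[:2]-x*.065-y*.045)
dt=(b-a)[:2];print('tray heading',np.degrees(np.arctan2(dt[1],dt[0]))+90)
h=np.radians(98.1);X=np.array([np.cos(h),np.sin(h)]);Y=np.array([-X[1],X[0]])
print('tray centre',(a[:2]+b[:2])/2-X*.082)
E
```

```text
tray [0.43857851 0.02925682 0.014     ] [0.56739823 0.04664776 0.014     ] 0.1299883278933287
top said (array([0.4385, 0.0308]), array([0.5702, 0.049 ]))
[0.48858768 0.02159051 0.1045    ] [0.55632977 0.03124913 0.1045    ] 0.06842718568009613
heading 98.11450148974765
origin [ 0.54075494 -0.03662889] [ 0.54231201 -0.03640688]
tray heading 97.68856660115584
tray centre [ 0.51454227 -0.04322965]
```

Wedge and tray headings are 98.1° and 97.7–98.1°. A fine shift of about 2 mm, then lower.

Request:
arm_command(plan=[[[0.08,-0.06,-0.6],0],[[0.08,-0.06,-1.3],0],[[0.08,-0.06,-1.9],0],[[0.08,-0.06,-2.4],0],[[0.08,-0.06,-2.6],0]])

```text
time: 9.55
position: [0.5453, -0.039, 0.0463]
tool_rot: [0.535, -0.463, 0.462, -0.534]
ft_force: [0.3, -0.2, -1.6]
grip_width: 0.0156
```

Request:
arm_command(plan=[[[0,0,-0.15],0],[[0,0,-0.28],0],[[0,0,-0.36],0],[[0,0,-0.4],0],[[0,0,-0.4],0]])

```text
time: 10.05
position: [0.5461, -0.0391, 0.0377]
tool_rot: [-0.535, 0.462, -0.463, 0.535]
ft_force: [0.0, 0.2, -1.6]
grip_width: 0.0156
```

```bash
python3 - <<'E'
from m import *
c=snap('wrist','7');o=get_obs();print(o['time'],o['position'],o['grip_width'],o['ft_force'])
E
```

```text
10.1 [ 0.54619291 -0.03912935  0.03780386] 0.015634456053113244 [-0.30563337 -0.46546368 -1.12350663]
```

View pics/wrist_7.png

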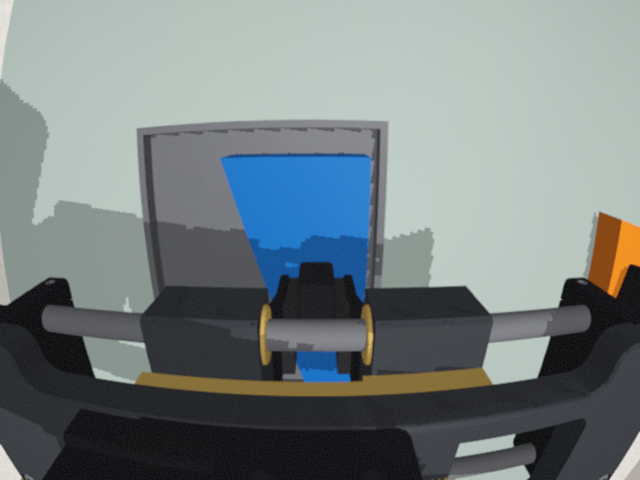

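```bash
cat > chk.py <<'E'
from m import *
def trayframe(a,b):
    d=(b-a)[:2];h=np.arctan2(d[1],d[0])+np.pi/2
    X=np.array([np.cos(h),np.sin(h)]);Y=np.array([-X[1],X[0]]);return (a[:2]+b[:2])/2-X*.082,X,Y,np.degrees(h)
E
python3 - <<'E'
from chk import *
c=load('wrist','7')
a=planew(c,(137,128.5),.014);b=planew(c,(388,121.5),.014);ce,X,Y,h=trayframe(a,b);print(np.linalg.norm(a-b),ce,h)
p=planew(c,(222,156.5),.0298);q=planew(c,(370.5,155),.0298);print(np.linalg.norm(p-q))
for v in(p,q): print('in tray mm',(v[:2]-ce)@X*1e3,(v[:2]-ce)@Y*1e3)
E
```

```text
0.13131363267618748 [ 0.51382042 -0.04277782] 98.10834168944436
0.06864301624143936
in tray mm 65.45502396532392 13.867387005303172
in tray mm 65.77082551481739 -54.774902788262466
```

In tray coordinates the straight side is at -54.8 mm (aim -54) and the broad end at +65.5 mm (aim +65). That is good, so I set it down and release.

Request:
arm_command(plan=[[[-0.02,0,-0.04],0],[[-0.02,0,-0.06],0],[[-0.02,0,-0.06],0]])

```text
time: 10.4
position: [0.546, -0.0392, 0.037]
tool_rot: [-0.535, 0.462, -0.463, 0.535]
ft_force: [-0.6, 0.1, 4.7]
grip_width: 0.0158
```

Request:
arm_command(plan=[[[0,0,0],0],[[0,0,0],0],[[0,0,0],0],[[0,0,0],0],[[0,0,0],0]], fingers=0.1)

```text
time: 10.9
position: [0.5454, -0.0391, 0.0359]
tool_rot: [0.535, -0.463, 0.463, -0.535]
ft_force: [0.9, -0.1, 1.2]
grip_width: 0.045
```

Request:
arm_command(plan=[[[0,0,0.2],0],[[0,0,0.8],0],[[0,0,1.8],0],[[0,0,3.2],0],[[0,0,4.5],0]])

```text
time: 11.4
position: [0.5452, -0.039, 0.1498]
tool_rot: [0.535, -0.463, 0.462, -0.535]
ft_force: [-0.6, 0.7, -0.3]
grip_width: 0.0482
```

```bash
python3 - <<'E'
from m import *
c=snap('wrist','8');o=get_obs();print(o['time'],o['position'],o['grip_width'],o['ft_force'])
E
```

```text
11.45 [ 0.54864858 -0.03974798  0.15503937] 0.0479056179510581 [ 0.98375699 -0.80265837  2.36333003]
```

View pics/wrist_8.png

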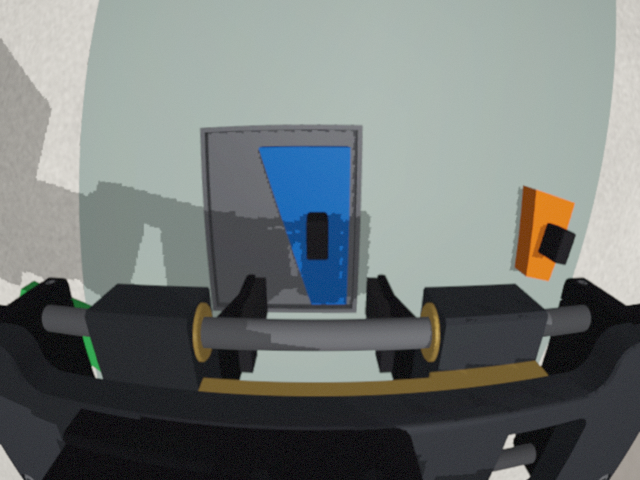

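The first wedge lies in the far half of the tray, parallel to the walls. On to the left-hand wedge.

Request:
arm_command(plan=[[[0,0.9,0.3],1.5],[[-0.1,2.2,0.6],3.0],[[-0.1,3.7,0.9],4.5],[[-0.2,5.2,1.2],6.0],[[-0.3,6.7,1.3],7.5]])

```text
time: 11.95
position: [0.5383, 0.1297, 0.1821]
tool_rot: [-0.655, 0.264, -0.265, 0.656]
ft_force: [0.7, -0.8, 0.0]
grip_width: 0.0478
```

Request:
arm_command(plan=[[[-0.1,1.5,0],1.5],[[-0.1,3.0,0],3.0],[[-0.2,4.5,0],4.5],[[-0.2,5.8,0],6.0],[[-0.2,6.6,0],7.4]])

```text
time: 12.45
position: [0.5324, 0.2959, 0.1812]
tool_rot: [-0.706, 0.042, -0.042, 0.706]
ft_force: [-0.0, 0.6, -0.1]
grip_width: 0.0479
```

Request:
arm_command(plan=[[[0,0,0],0],[[0,0,0],0],[[0,0,0],0]])

```text
time: 12.75
position: [0.5328, 0.2923, 0.1809]
tool_rot: [0.706, -0.046, 0.045, -0.705]
ft_force: [-0.3, 0.2, 0.7]
grip_width: 0.0482
```

```bash
python3 - <<'E'
from m import *
c=snap('wrist','9');snap('top','9');o=get_obs();print(o['time'],o['position'],o['grip_width'],o['ft_force'])
from scipy.spatial.transform import Rotation as R
z=R.from_quat(o['tool_rot']).as_matrix()[:,2]; print(np.degrees(np.arctan2(z[1],z[0])))
E
```

```text
12.85 [0.53309575 0.29215336 0.18106593] 0.04775656220362831 [ 0.21383809  1.15899501 -0.02748846]
82.64095679785021
```

View pics/wrist_9.png

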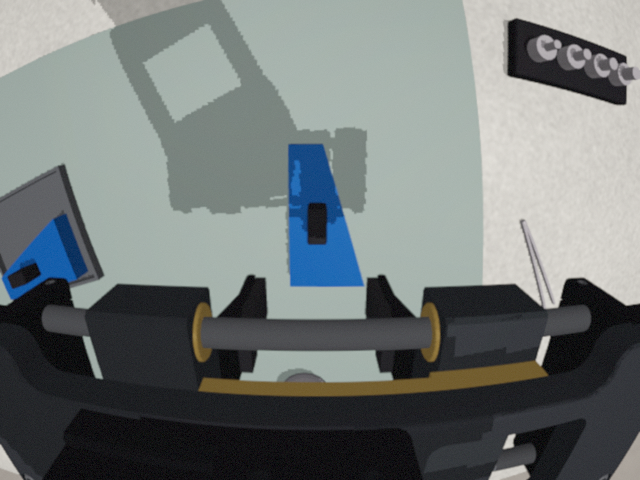

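View pics/top_9.png

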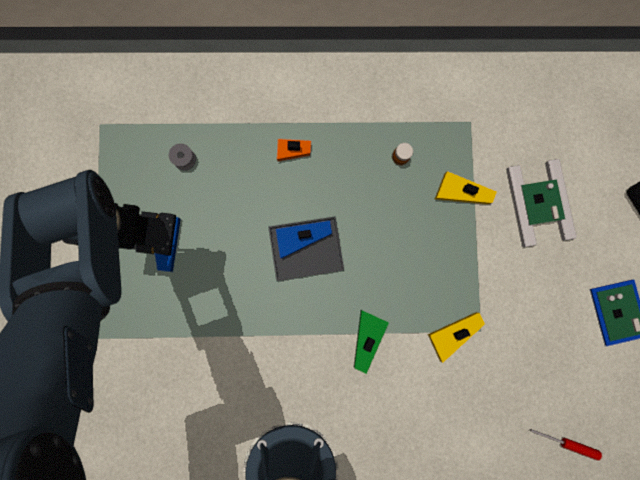

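The wrist view shows the second wedge with thin corners at (289,144) and (323,144), broad corners at (290,286) and (364,286), and its grip at (317,223). The top view shows wedge one in the far half of the tray.

```bash
python3 - <<'E'
from meas import *
c=load('wrist','9')
q,a=blue(c,(270,130,110,165));print(q.tolist())
key={'BSl':(364,286),'BSt':(290,286),'TSt':(289,144),'TSl':(323,144)}
N=['BSt','TSt','TSl','BSl'];u=[min(q,key=lambda p:np.hypot(*(p-key[n]))) for n in N]
oo,th,r=fit2([planew(c,x,.025) for x in u],N);print(oo,th,r.round(1).tolist())
T=load('top','0');tu=[(178.5,217),(171,270.5),(157,270),(149,214)]
for x,y in zip(u,tu): print(tri2(rayw(c,x),ray(T,y)))
bl=win(c['pixels'].max(2)<50,297,195,40,57);g,_=quad(bl);X=np.array([planew(c,x,.055) for x in g]);print('grip',g.tolist(),X.round(4).tolist(),X.mean(0))
E
```

```text
[[323.0, 145.0], [363.0, 285.0], [289.0, 285.0], [289.0, 145.0]]
[0.52907573 0.29285693] -8.077475782269136 [[0.7, -0.2], [-1.3, -0.7], [-0.9, 0.4], [1.5, 0.4]]
(array([0.59212472, 0.25942781, 0.02134769]), np.float64(0.0029747641029243934))
(array([0.46475708, 0.27726417, 0.01782203]), np.float64(0.00415829156892482))
(array([0.46710427, 0.30645131, 0.02890979]), np.float64(0.0018502121840886898))
(array([0.60060595, 0.32889922, 0.02165112]), np.float64(0.002140984548503363))
grip [[325.0, 203.0], [325.0, 242.0], [308.0, 242.0], [308.0, 203.0]] [[0.5107, 0.302, 0.055], [0.5426, 0.298, 0.055], [0.5408, 0.2843, 0.055], [0.509, 0.2887, 0.055]] [0.52576939 0.29324568 0.055     ]
```

Request:
arm_command(plan=[[[-0.1,0.04,-1.0],0],[[-0.1,0.04,-2.2],0],[[-0.1,0.04,-3.4],0],[[-0.1,0.04,-4.4],0],[[-0.1,0.04,-5.0],0]])

```text
time: 13.35
position: [0.5297, 0.2931, 0.0542]
tool_rot: [0.706, -0.046, 0.044, -0.705]
ft_force: [-0.1, 0.2, -0.5]
grip_width: 0.0477
```

Request:
arm_command(plan=[[[0,0,-0.5],0],[[0,0,-0.9],0],[[0,0,-0.9],0],[[0,0,-0.9],0]])

```text
time: 13.75
position: [0.531, 0.2946, 0.0341]
tool_rot: [-0.706, 0.044, -0.045, 0.706]
ft_force: [0.2, 0.5, 0.6]
grip_width: 0.048
```

```bash
python3 - <<'E'
from m import *
c=snap('wrist','10');o=get_obs();print(o['time'],o['position'],o['grip_width'],o['ft_force'])
E
```

```text
13.8 [0.53119396 0.29467083 0.03438369] 0.0478100508372832 [ 0.07308919  0.31377842 -0.37924131]
```

View pics/wrist_10.png

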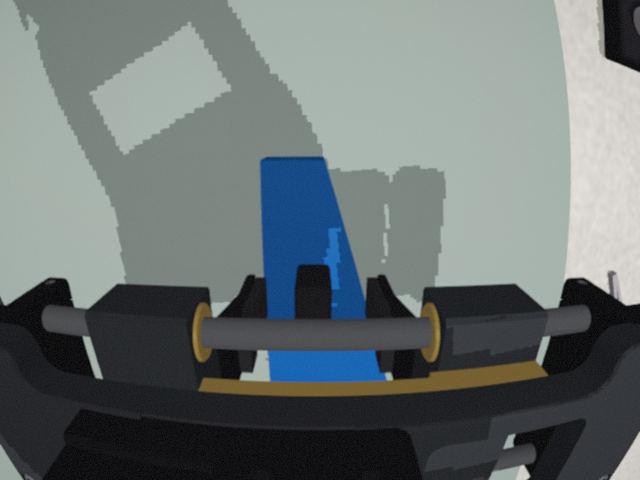

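The grip at (313,290) sits between the fingers. Closing.

Request:
arm_command(plan=[[[0,0,0],0],[[0,0,0],0],[[0,0,0],0],[[0,0,0],0],[[0,0,0],0]], fingers=-1)

```text
time: 14.3
position: [0.5305, 0.2944, 0.0337]
tool_rot: [0.706, -0.044, 0.045, -0.706]
ft_force: [-0.3, -0.3, 3.1]
grip_width: 0.016
```

Request:
arm_command(plan=[[[0,0,0],0],[[0,0,0],0],[[0,0,0],0],[[0,0,0],0]])

```text
time: 14.7
position: [0.5305, 0.2944, 0.0337]
tool_rot: [0.706, -0.045, 0.045, -0.706]
ft_force: [-0.4, -1.0, 2.4]
grip_width: 0.0156
```

Request:
arm_command(plan=[[[0,0,0.3],0],[[0,0,1.0],0],[[0,0,1.8],0],[[0,0,2.7],0],[[0,0.0,3.4],-0.6]])

```text
time: 15.2
position: [0.5306, 0.2946, 0.1197]
tool_rot: [-0.704, 0.063, -0.064, 0.704]
ft_force: [-0.3, -0.0, -2.6]
grip_width: 0.0156
```

Request:
arm_command(plan=[[[-0.1,-0.4,0],-1.2],[[-0.2,-1.2,0],-2.4],[[-0.3,-2.2,0],-3.6],[[-0.4,-3.2,0],-4.8],[[-0.5,-4.2,0],-6.0]])

```text
time: 15.7
position: [0.5176, 0.1887, 0.1187]
tool_rot: [-0.663, 0.244, -0.244, 0.664]
ft_force: [0.1, -0.4, -1.9]
grip_width: 0.0156
```

Request:
arm_command(plan=[[[-0.1,-1.1,0],-1.2],[[-0.3,-2.2,0],-2.4],[[-0.4,-3.3,0],-3.6],[[-0.5,-4.4,0],-4.8],[[-0.7,-5.5,0],-6.0]])

```text
time: 16.2
position: [0.5007, 0.0509, 0.1188]
tool_rot: [-0.577, 0.408, -0.408, 0.578]
ft_force: [0.3, 0.1, -1.3]
grip_width: 0.0155
```

Request:
arm_command(plan=[[[-0.15,-1.1,0],-1.0],[[-0.3,-2.2,0],-1.8],[[-0.4,-3.2,0],-2.3],[[-0.5,-3.8,0],-2.3],[[-0.53,-3.97,0],-2.3]])

```text
time: 16.7
position: [0.4873, -0.0488, 0.1187]
tool_rot: [-0.534, 0.463, -0.463, 0.534]
ft_force: [0.0, -0.2, -2.4]
grip_width: 0.0158
```

Request:
arm_command(plan=[[[0,0,0],0],[[0,0,0],0],[[0,0,0],0]])

```text
time: 17.0
position: [0.4872, -0.0464, 0.1186]
tool_rot: [-0.535, 0.462, -0.462, 0.535]
ft_force: [-0.3, -0.1, -2.0]
grip_width: 0.0155
```

```bash
python3 - <<'E'
from m import *
c=snap('wrist','11');snap('side','11');o=get_obs();print(o['time'],o['position'],o['grip_width'],o['ft_force'])
from scipy.spatial.transform import Rotation as R
z=R.from_quat(o['tool_rot']).as_matrix()[:,2]; print(np.degrees(np.arctan2(z[1],z[0])))
E
```

```text
17.1 [ 0.48725277 -0.04650066  0.11853859] 0.015812684764533378 [ 0.56431086 -0.17613436 -1.1973769 ]
8.349929685741543
```

View pics/wrist_11.png

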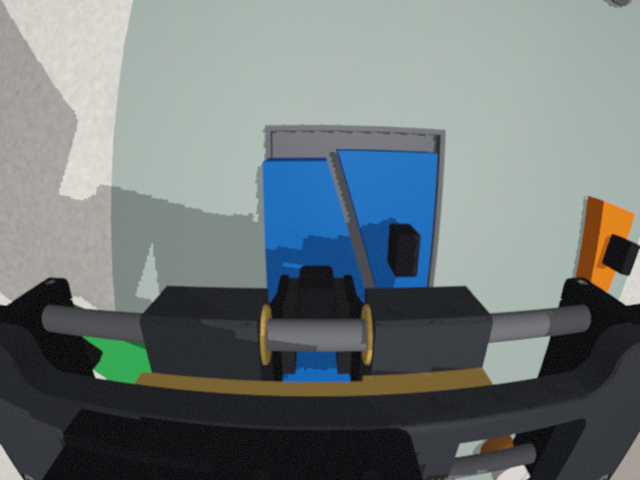

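View pics/side_11.png

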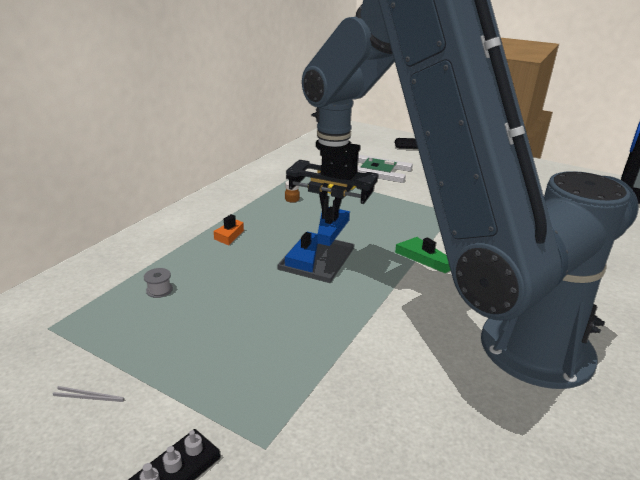

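The tray's end corners are at (266,126) and (445,130), and the held wedge's thin end is at (264,160) and (327,158). Wedge one's broad end is at (337,150) and (437,153).

```bash
python3 - <<'E'
from chk import *
c=load('wrist','11')
a=planew(c,(265,126),.014);b=planew(c,(445.5,129.5),.014);ce,X,Y,h=trayframe(a,b);print(np.linalg.norm(a-b),ce,h)
for n,uv,z in(('w2 straight',(263.5,160.5),.110),('w2 slope',(327,158),.110),('w1 slope',(336.5,150),.029),('w1 straight',(437.5,152.5),.029)):
    v=planew(c,uv,z);print(n,v,((v[:2]-ce)@X*1e3).round(1),((v[:2]-ce)@Y*1e3).round(1))
im=c['pixels'][110:290,240:460,::-1];cv2.imwrite('pics/z11.png',cv2.resize(im,None,fx=3.3,fy=3.3,interpolation=cv2.INTER_CUBIC))
E
```

```text
0.13165539503270135 [ 0.51404954 -0.04284381] 98.3974713644793
w2 straight [0.45149064 0.01310071 0.11      ] 64.5 53.7
w2 slope [0.48025647 0.01824291 0.11      ] 65.4 24.5
w1 slope [0.48894975 0.01916274 0.029     ] 65.0 15.8
w1 straight [0.55899562 0.02974337 0.029     ] 65.2 -55.1
```

View pics/z11.png

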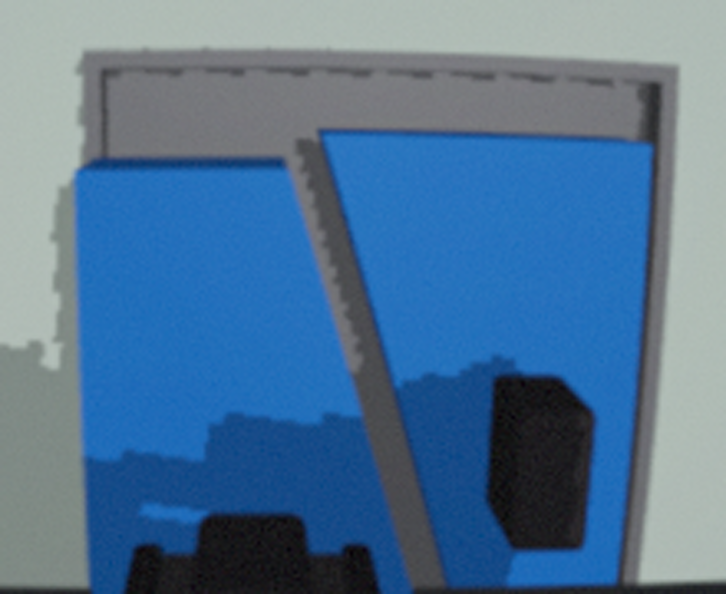

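Target is straight side +54 and end +65, measured 53.7 and 65. Lowering straight down.

Request:
arm_command(plan=[[[0,0,-0.6],0],[[0,0,-1.3],0],[[0,0,-2.0],0],[[0,0,-2.6],0],[[0,0,-2.9],0]])

```text
time: 17.6
position: [0.4868, -0.0467, 0.0449]
tool_rot: [0.535, -0.463, 0.462, -0.535]
ft_force: [-0.2, -0.6, -0.9]
grip_width: 0.0158
```

Request:
arm_command(plan=[[[0,0,-0.1],0],[[0,0,-0.2],0],[[0,0,-0.3],0],[[0,0,-0.3],0],[[0,0,-0.3],0]])

```text
time: 18.1
position: [0.4875, -0.0474, 0.0389]
tool_rot: [-0.535, 0.462, -0.463, 0.535]
ft_force: [0.4, -0.3, -1.6]
grip_width: 0.0156
```

```bash
python3 - <<'E'
from m import *
c=snap('wrist','12');o=get_obs();print(o['time'],o['position'],o['grip_width'],o['ft_force'])
E
```

```text
18.15 [ 0.48749367 -0.04742412  0.03890965] 0.015491543070265184 [ 0.11757553  0.41968006 -1.86615505]
```

View pics/wrist_12.png

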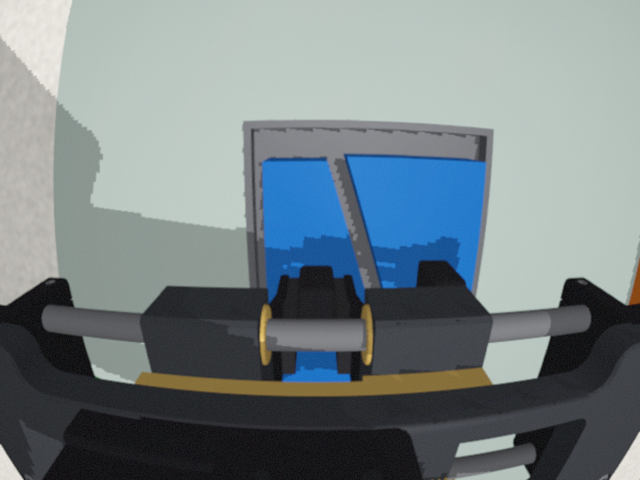

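Both wedges are inside the walls with a clear gap between them. Set down and release with a narrow opening.

Request:
arm_command(plan=[[[0,0,-0.04],0],[[0,0,-0.08],0],[[0,0,-0.08],0],[[0,0,-0.08],0]])

```text
time: 18.55
position: [0.4876, -0.0474, 0.0376]
tool_rot: [-0.535, 0.462, -0.463, 0.535]
ft_force: [-0.8, -0.1, 7.4]
grip_width: 0.0156
```

Request:
arm_command(plan=[[[0,0,0],0],[[0,0,0],0],[[0,0,0],0],[[0,0,0],0],[[0,0,0],0]], fingers=-0.1)

```text
time: 19.05
position: [0.4872, -0.0473, 0.0364]
tool_rot: [0.535, -0.463, 0.463, -0.535]
ft_force: [-0.5, -0.1, -0.1]
grip_width: 0.038
```

Request:
arm_command(plan=[[[0,0,0.2],0],[[0,0,0.8],0],[[0,0,1.8],0],[[0,0,3.2],0],[[0,0,4.5],0]])

```text
time: 19.55
position: [0.4869, -0.0472, 0.1503]
tool_rot: [0.535, -0.463, 0.462, -0.535]
ft_force: [0.3, -0.3, -0.2]
grip_width: 0.039
```

Request:
arm_command(plan=[[[0,0,0.8],0],[[0,0,1.5],0],[[0,0,1.8],0],[[0,0,1.8],0],[[0,0,1.8],0]])

```text
time: 20.05
position: [0.4867, -0.0472, 0.1935]
tool_rot: [0.535, -0.463, 0.462, -0.535]
ft_force: [0.6, -0.1, 0.1]
grip_width: 0.0395
```

```bash
python3 - <<'E'
from m import *
c=snap('wrist','13');snap('side','13');o=get_obs();print(o['time'],o['position'],o['grip_width'],o['ft_force'])
E
```

```text
20.15 [ 0.48646598 -0.04711662  0.19299044] 0.03895847394328782 [ 0.56291285  0.69164431 -0.11885069]
```

View pics/wrist_13.png

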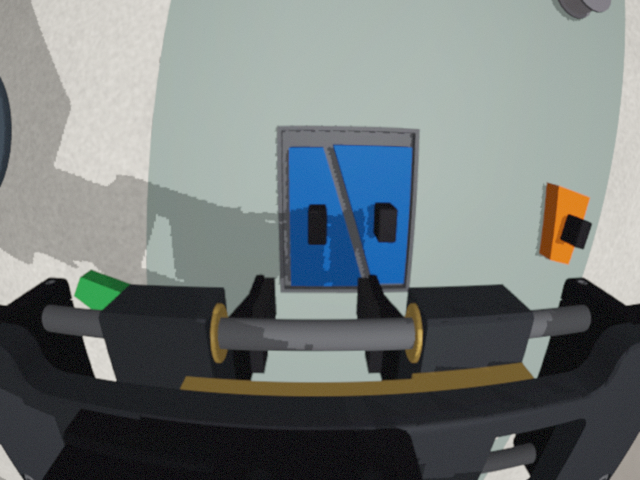

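View pics/side_13.png

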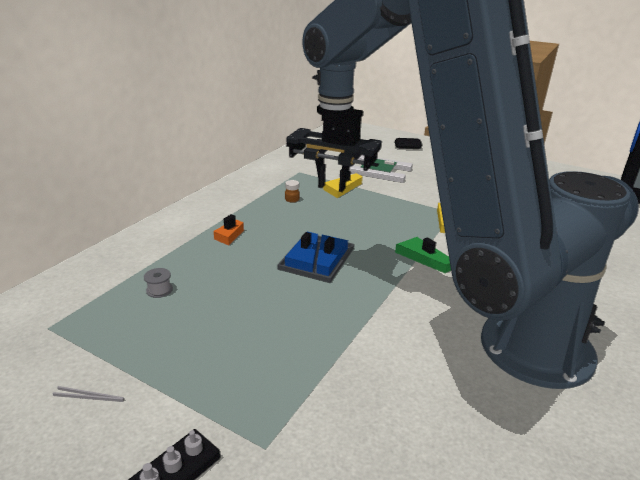

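Both wedges lie in the tray head to tail, with the grips at (317,224) and (385,222) and tray corners at (281,128) and (418,130) in the wrist view. The orange wedge is unmoved. One last numeric check, on height too, then I hand in.

```bash
python3 - <<'E'
from meas import *
from chk import trayframe
c=load('wrist','13');S=load('side','13')
hs=cv2.cvtColor(c['pixels'],cv2.COLOR_RGB2HSV)
d=win((hs[...,0]>98)&(hs[...,0]<125)&(hs[...,1]>150)&(hs[...,2]>60),276,135,140,156).astype(np.uint8)*255
cs=[k for k in cv2.findContours(d,cv2.RETR_EXTERNAL,cv2.CHAIN_APPROX_NONE)[0] if cv2.contourArea(k)>300]
a=planew(c,(278,127.5),.014);b=planew(c,(419,129.5),.014);ce,X,Y,h=trayframe(a,b);print(np.linalg.norm(a-b),ce,h)
for k in cs:
    q=cv2.approxPolyN(cv2.convexHull(k),4,ensure_convex=True).reshape(-1,2).astype(float);print(q.tolist())
    for u in q:
        v=planew(c,u,.029)[:2]-ce;print((v@X*1e3).round(1),(v@Y*1e3).round(1))
im=S['pixels'][225:285,270:365,::-1];cv2.imwrite('pics/z13.png',cv2.resize(im,None,fx=8,fy=8,interpolation=cv2.INTER_CUBIC))
E
```

```text
0.13026589712800007 [ 0.51453142 -0.04384388] 98.400491625329
[[322.0, 147.0], [365.0, 287.0], [291.0, 285.0], [288.0, 147.0]]
64.2 25.4
-67.8 -16.3
-65.3 54.9
64.5 55.0
[[413.0, 147.0], [405.0, 283.0], [372.0, 283.0], [332.0, 144.0]]
65.8 -55.8
-64.3 -55.7
-63.7 -22.9
66.9 16.7
```

View pics/z13.png

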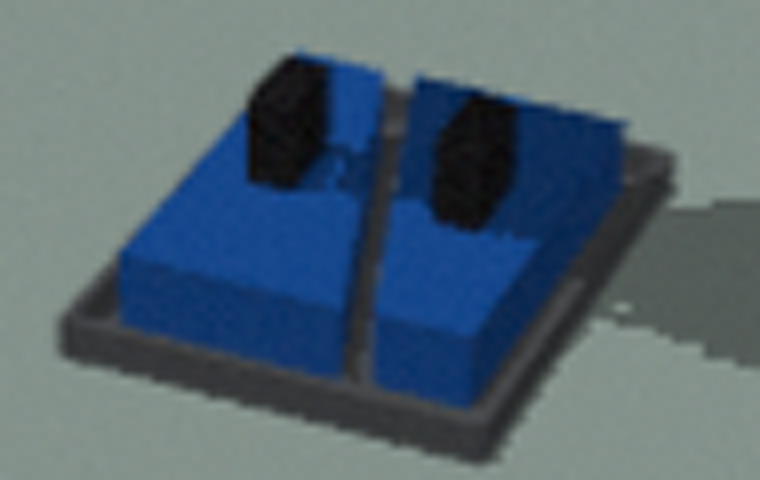

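Both are flat on the tray floor. Their straight sides are parallel to the long walls at +55 and -56 mm (inner walls at ±62), and their ends are near ±65. Handing in.

```bash
python3 -c "
from rig import hand_in,get_obs
print(get_obs()['time']);print(hand_in())"
```

```text
20.15
the job is handed in; nothing more can be done
None
```

Both blue wedges are in the tray, head to tail with their sloping sides facing each other, and the job was handed in at 20.15 s of robot time. The right-hand wedge went along the far wall and the left-hand one along the near wall. The orange wedge was not touched.

**Last checks:**
- **Position:** The straight sides measured about 55 and 56 mm from the tray's centre line (aim 54, inner walls at 62). The ends are within about 3 mm of ±65.
- **Alignment:** The straight sides run parallel to the long walls, with a clear gap between the wedges.
- **Flatness:** Both look flat in the side view. Contact on lowering gave about 5 to 7 N at floor height.
- **Release:** The gripper was open and clear of everything at hand-in.

**What failed or disagreed:**
- **First grasp:** I lifted before the slow fingers had closed, so the gripper came up empty. The wedge had not moved, and the second try held it.
- **Heights:** Measured heights scattered by several mm against the stated ones (wedge tops 18–29 mm for 25, tray rim 10–13 mm for 14). Plan positions from different views disagreed by 2–4 mm, and one grip-centre reading differed by up to 7 mm along the grip.

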